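# Push the row of tins home in the tin rack and swing its gate shut

### The job

Push the row of three tins along the rack as one train, pushing only on the rear tin, until the row is fully home against the end stop; then push the rack's gate shut behind it, square across the lane. Nothing is to be lifted: the tins stay flat on the rack floor, and the jars and the mug round it stay where they are.

Things in the scene. Friction and masses are not known exactly. Their poses are not given: they have to be found in the camera images.
- rack: Low beech tin rack fixed to the worktop, crosswise before the robot, end stop to its left: one straight lane. Origin: underside, middle of the lane. +x runs along the lane to the end stop, +y across it to the side with the gate. Floor 8 mm thick; lane 92 mm wide inside, open mouth at x = -200 mm. Side rails 8 mm thick, tops 26 mm above the worktop.
- stop_face (a point): Middle of the end stop's inner face, x = +190 mm of the rack, 29 mm above the worktop. End stop 16 mm thick, its top 50 mm above the worktop. Axes as the rack's.
- gate_pivot (a point): Top of the gate's upright pivot, x = -78 mm, y = +62 mm of the rack, 48 mm above the worktop; hub 20 mm diameter. It stands on a fixed bracket outside the +y rail, x = -95 to -61 mm, out to y = 76 mm, top 26 mm above the worktop.
- tin_front: Round flat fish tin, 86.4 mm diameter, 40 mm high, about 0.23 kg, standing on the rack floor in the lane; of the three the one nearest the end stop. Origin: centre of its underside. Fully home its centre is at x = +147 mm of the rack.
- tin_middle: Same tin, the middle one of the row; the tins touch one another at the start. Origin: centre of its underside. Home at x = +60 mm of the rack.
- tin_rear: Same tin, the rear one of the row, nearest the mouth; its back is free to be pushed at heights of 28 to 48 mm over the worktop, above the rails. Origin: centre of its underside. Home at x = -26 mm of the rack; starts 40 to 110 mm short of that.
- gate_arm (a joint): Gate: level steel bar turning about the pivot, in rad. 0 = shut, square across the lane (pointing to the rack's -y) at its own limit, 4 mm behind the rear tin at home; pi/2 = open, along the lane, pointing to the mouth; 2.1 = farthest out. Starts at 1.65 to 2.0. Friction 0.5 N at the knob; stays where left. Bar 8 mm thick, 94 mm long from the pivot, 30 to 44 mm above the worktop.
- gate_knob (a point): Centre of the top of the upright black knob at the end of the gate's bar, 90 mm from the pivot; knob 14 mm diameter, from 29 to 59 mm above the worktop.
- jam_jar: Jam jar with yellow lid, 71 mm diameter, 110 mm high, bystander. Origin: centre of its underside.
- spice_jar_a: Spice jar with black cap, 41 mm diameter, 105 mm high, bystander. Origin: centre of its underside.
- spice_jar_b: Spice jar with black cap, 41 mm diameter, 105 mm high, bystander. Origin: centre of its underside.
- mug: Striped mug, 86 mm diameter, 120 mm with its handle, 90 mm high, bystander. Origin: centre of its underside.
Things that resemble listed ones, but are neither listed nor needed, are in the scene too. Leave any red or turquoise look-alike of the tin_rear alone.

How it is judged:
On the way, in this order (a step that is already met when the one before it is completed fails the run):
1. the whole row is home against the end stop, the gate still open (x of tin_front in the frame of rack above 0.1418 m and x of tin_middle in the frame of rack above 0.0554 m and x of tin_rear in the frame of rack above -0.031 m and value of joint gate_arm above 0.5 rad), for 0.2 s.
2. the gate is shut across the lane (value of joint gate_arm below 0.08 rad), for 0.2 s.
At the end, for the whole second after the job is handed in: All three tins flat on the rack floor in the lane and at rest, each within 5 mm of its home against the end stop or the tin before it; gate within 0.08 rad of square across the lane (x of tin_front in the frame of rack above 0.1418 m and x of tin_middle in the frame of rack above 0.0554 m and x of tin_rear in the frame of rack above -0.031 m and z of tin_front in the frame of rack between 0.004 and 0.012 m and y of tin_front in the frame of rack between -0.01 and 0.01 m and angle between each of tin_front, tin_middle, tin_rear's own z axis and vertical below 0.06 rad and z of tin_middle in the frame of rack between 0.004 and 0.012 m and y of tin_middle in the frame of rack between -0.01 and 0.01 m and z of tin_rear in the frame of rack between 0.004 and 0.012 m and y of tin_rear in the frame of rack between -0.01 and 0.01 m and linear speed of each of tin_front, tin_middle, tin_rear below 0.01 m/s and value of joint gate_arm below 0.08 rad); the robot touches nothing.
It fails at once if a tin is lifted or tipped (z of any of tin_front, tin_middle, tin_rear in the frame of rack above 0.02 m or angle between any of tin_front, tin_middle, tin_rear's own z axis and vertical above 0.2 rad).
It fails at once if the robot pushes on the front or the middle tin (contact force between any of the arm, the fingers and tin_front above 1 N or contact force between any of the arm, the fingers and tin_middle above 1 N).
It fails at once if a jar or the mug is moved more than 20 mm (distance of any of jam_jar, spice_jar_a, spice_jar_b, mug from where it was at the start of the episode above 0.02 m).
It also fails if it takes over 45 s, if anything falls off the work surface, if the arm or the gripper's body presses on something with over 40 N, if the wrist force passes 120 N, or if a joint passes its speed limit or range.

### The arm

A 7-joint arm with a two-finger parallel gripper is mounted at the origin on the work surface; the furniture and walls round the work are solid. World frame = base frame: x ahead of the robot, y to its left, z up, the work surface at z = 0. Lengths are in m, angles in rad, forces in N, time in s.
With the tool pointing down it reaches from about 0.425 to 0.95 m from the base axis. Payload 16.7 kg.
Tool frame: the origin (TCP) lies on the mounting face of the last link; the fingertips stand manip.tips_ahead ahead of it and the grasp point (between the pads) lies 180 mm ahead of it (manip.tips_ahead is the distance from the TCP to the fingertips, in m); z points along the fingers, y is the direction in which the jaws open and shut (so a half turn about z gives the same grasp; the last joint's range is limited). The gripper opens to 94 mm and grips with 3 to 60 N. Pads are 16 mm wide; open, the fingers measure 119 mm over their backs; the gripper's body (75 mm by 177 mm) begins 78 mm behind the grasp point.
Start: joints at [-1.478, 0.426, 0.074, 1.606, -0.034, 1.111, -0.067], TCP at [0.162, 0.655, 0.405] pointing down, gripper open.
Joint ranges: [-2.85, 2.85], [-0.5, 2.14], [-1.23, 1.37], [0.21, 2.46], [-1.02, 4.16], [0.16, 2.05], [-2.73, 2.73]. Speed limits (rad/s): [1.89, 1.89, 2.39, 2.39, 3.01, 3.01, 3.01].

### API

Orientations are given as a unit quaternion [x, y, z, w].
In Python, from cell import manip, snapshot, camera_model gives the robot as it stands.
- The arm moves only by the shell command python3 -m crank 'ROWS'. ROWS is JSON, a list of rows, each a list of 5 numbers: the shift along the tool's x, y, z in m, then the turn about the tool's z in units of 8 degrees (1.0 is 8 degrees), then the finger opening in m, from 0 to 0.094. In form: [[tx, ty, tz, twist, hand], ...]. A call has exactly 8 rows; each row shifts and turns the pose as measured when the row begins, along the tool's axes as they then stand; what a row does not reach is not made up. A row lasts 1/10 s, in which the tool goes at most 50 mm and 8.59 degrees, less where a joint would pass 70% of its speed; a pose out of reach is approached as far as the arm can. A call is refused whole if a number of a shift passes 0.05 or a number of a turn 1, either way. A call with a gripper value outside its range is refused whole. The fingers move at their own pace and stop on an object; the grip force is fixed at half the most. Time passes only in rows, so rows that do not move let the fingers close, or fill a call up. It gives the time, the measured TCP pose, the force and the opening at its end, in the units of the state.
- manip.state(): the state, without advancing time (a new reading comes with each control period).
- snapshot(name): name is "scene" or "side" or "wrist"; returns the picture (420x560x3 uint8, red, green, blue); there is no depth.
- camera_model(name): a dict with "fovy" (degrees; the focal length in pixels is half the picture's height over the tangent of half this angle, whatever the lens; pixels are square), "cx", "cy" (the principal point, pixels), "pose" (4x4, takes a point from camera to world coordinates); the wrist camera has in their place "mount" (4x4, takes a point from camera to tool coordinates, whose origin is the TCP and whose axes are the flange's). Camera axes: x right, y down, z forward; pixel columns grow to the right and rows downward; lengths in m; the calibration is good to about 2 mm. A picture is of the moment at which its call begins: read the wrist's pose just before it. camera_model takes no time and is no camera call.
- manip.sign_off(): hands the job in, once; it reports no verdict.
The state is a dict: "clock": time; "joint_positions": joint angles; "joint_vel": joint speeds; "joint_efforts": joint torques, N m; "position": TCP position; "eef_rot": TCP orientation; "wrist_force": force on the tool from outside, world axes, zero at the start; "wrist_torque": the same for the moment, N m; "finger_gap": finger opening in m.
Only numpy, scipy, OpenCV 4.12 (cv2) and the standard library are available. Lean on these libraries where they do the work, as an engineer would, in place of code of your own. Each camera call takes 0.05 s, during which the arm holds its last target. There are 200 camera calls.

## Working session

There is one attempt and no reset: what is moved stays moved. The work goes in short steps, Python scripts to look and compute and a shell command to move; the robot and the scene stay as the last step left them, time stands still between calls to the robot, and variables do not carry over. Pictures are saved under pics/ and viewed, about 8 in all and at most 12, crops included, and the job is handed in when it is done.

```bash
mkdir -p pics; ls
python3 - <<'E'
from cell import manip,snapshot,camera_model
import cv2,numpy as np
np.set_printoptions(precision=4,suppress=True)
print(manip.tips_ahead)
for k,v in manip.state().items(): print(k,v)
for n in("scene","side","wrist"):
    print(n,camera_model(n)); 
a=[snapshot(n) for n in("scene","side")]
for n,i in zip(("scene","side"),a): cv2.imwrite(f"pics/{n}0.png",i[...,::-1])
E
```

```text
pics
0.1992
clock 0.0
joint_positions [-1.4775  0.4267  0.0738  1.6066 -0.0341  1.1107 -0.0671]
joint_vel [ 0.001  -0.0011 -0.0027  0.0006  0.0009  0.0014  0.001 ]
joint_efforts [ -0.0012 -93.5812   3.6659 -45.4196  -0.0489   0.0201   0.0001]
position [0.1622 0.655  0.404 ]
eef_rot [ 0.1211  0.9926 -0.0006 -0.    ]
wrist_force [-0.0141 -1.0984 -0.5004]
wrist_torque [ 0.0492 -0.0261  0.0413]
finger_gap 0.09426025490725591
scene {'fovy': 52.70751122174548, 'cx': 275.5545988814591, 'cy': 212.97746047759648, 'pose': array([[-0.955 , -0.1814,  0.2346,  0.347 ],
       [-0.2965,  0.5706, -0.7659,  0.8254],
       [ 0.0051, -0.801 , -0.5987,  0.7803],
       [ 0.    ,  0.    ,  0.    ,  1.    ]])}
side {'fovy': 43.7539333157389, 'cx': 277.66285975207427, 'cy': 213.0609444630984, 'pose': array([[-0.9987, -0.0148,  0.0482,  0.5363],
       [-0.0502,  0.388 , -0.9203,  1.2768],
       [-0.0051, -0.9215, -0.3882,  0.6281],
       [ 0.    ,  0.    ,  0.    ,  1.    ]])}
wrist {'fovy': 67.07095672678294, 'cx': 277.866713683187, 'cy': 214.10649453094754, 'mount': array([[ 0.    , -0.9701, -0.2425,  0.0708],
       [ 1.    ,  0.0001, -0.0003,  0.0005],
       [ 0.0003, -0.2425,  0.9701,  0.0196],
       [ 0.    ,  0.    ,  0.    ,  1.    ]])}
```

View pics/scene0.png

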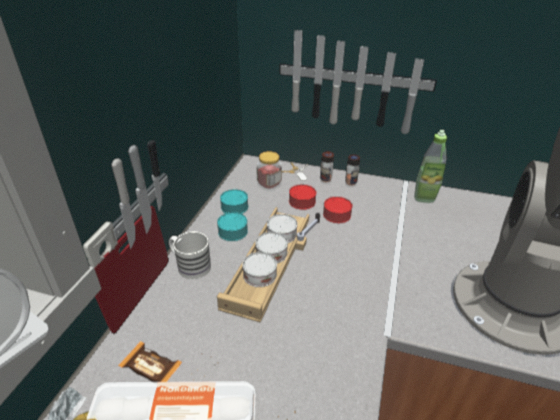

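View pics/side0.png

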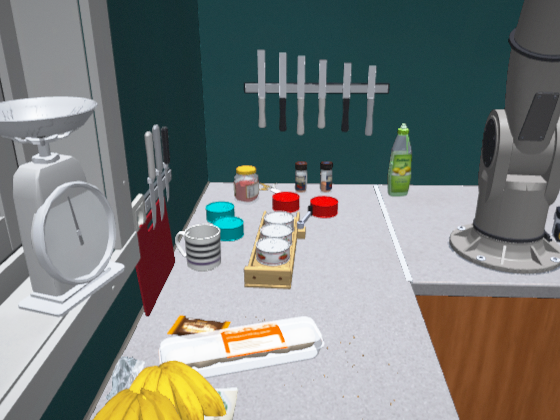

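The scene picture shows the rack running along world y, with the end stop at (240,305) and the mouth at about (290,212). The white-grey tins are front (260,268), middle (271,245) and rear (281,228). The gate pivot is near (300,236) and the black knob at (318,216). Lookalikes: turquoise tins at (234,201) and (232,225), red tins at (302,196) and (338,209). I choose the grey tin in the rack nearest the mouth and check it in a close crop.

Run:
```python
import cv2
a=cv2.imread("pics/scene0.png")[175:325,205:365]; b=cv2.imread("pics/side0.png")[180:300,235:345]
cv2.imwrite("pics/c0.png",cv2.resize(a,None,fx=4,fy=4,interpolation=cv2.INTER_CUBIC)[:600])
```

```text
(no output)
```

View pics/c0.png

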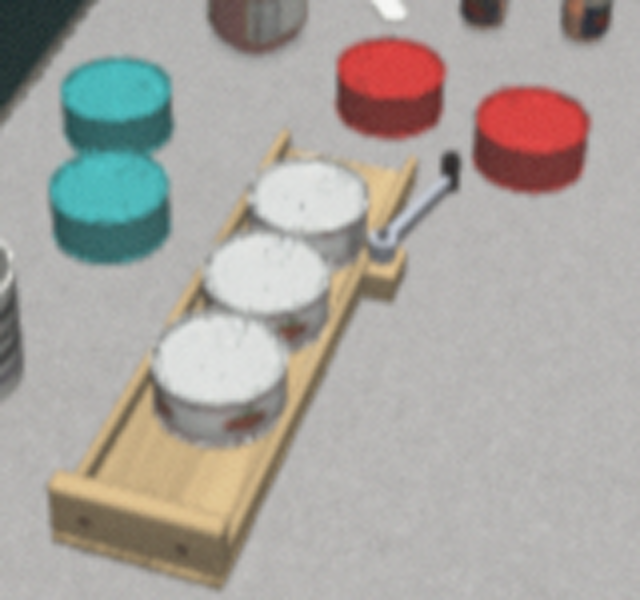

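The crop shows the three grey tins touching in the lane, with the rear one at crop (309,197). The gate is open, with the pivot at (382,238) and the knob top at (452,156). Now I fit the rack pose.

```bash
cat > h.py <<'E'
import numpy as np
from cell import camera_model
def cam(n,st=None):
    m=camera_model(n); f=210/np.tan(np.radians(m["fovy"]/2))
    if n=="wrist":
        from scipy.spatial.transform import Rotation as R
        T=np.eye(4);T[:3,:3]=R.from_quat(st["eef_rot"]).as_matrix();T[:3,3]=st["position"]
        P=T@m["mount"]
    else: P=m["pose"]
    return f,m["cx"],m["cy"],P
def ray(c,u,v,z):
    f,cx,cy,P=c; d=P[:3,:3]@np.array([(u-cx)/f,(v-cy)/f,1]); o=P[:3,3]
    return o+d*(z-o[2])/d[2]
def proj(c,p):
    f,cx,cy,P=c; q=P[:3,:3].T@(np.asarray(p)-P[:3,3]); return np.array([cx+f*q[0]/q[2],cy+f*q[1]/q[2]])
def rk(r,p): # rack->world
    x,y,t=r; c,s=np.cos(t),np.sin(t); return np.array([x+c*p[0]-s*p[1],y+s*p[0]+c*p[1],p[2]])
def inv(r,p):
    x,y,t=r; c,s=np.cos(t),np.sin(t); dx,dy=p[0]-x,p[1]-y; return np.array([c*dx+s*dy,-s*dx+c*dy,p[2]])
E
python3 - <<'E'
from h import *
from scipy.optimize import least_squares
np.set_printoptions(precision=4,suppress=True)
c=cam("scene"); px=lambda u,v:(205+(u-1.5)/4,175+(v-1.5)/4)
F=[((382,238),(-.078,.062,.048)),((52,486),(.206,-.054,.05)),((222,548),(.206,.054,.05)),((283,133),(-.2,-.05,.026)),((412,160),(-.2,.05,.026))]
fun=lambda r:np.concatenate([proj(c,rk(r,q))-px(*p) for p,q in F])
s=least_squares(fun,[.45,.1,np.pi/2]);r=s.x;print(r,s.fun)
for n,p,z in[("rear",(309,197),.048),("mid",(267,272),.048),("front",(219,360),.048),("knob",(452,155),.059)]:
    w=ray(c,*px(*p),z);print(n,w,inv(r,w))
k=inv(r,ray(c,*px(452,155),.059))-[-.078,.062,0]
print("gate",np.arctan2(-k[0],-k[1]),np.hypot(*k[:2]))
for n,(u,v) in dict(jam=(269,160),sp1=(327,155),sp2=(353,158)).items(): print(n,ray(c,u,v,.108))
print("redR",ray(c,338,206,.04),"redL",ray(c,302,193,.04), "mug",ray(c,194,245,.09))
E
```

```text
[0.6059 0.0351 1.5412] [ 0.3026 -0.1347 -1.441   1.8895  0.7021 -1.3542  0.4761 -0.3903  0.144
 -0.5658]
rear [ 0.6021 -0.0682  0.048 ] [-0.1034  0.0007  0.048 ]
mid [0.6057 0.0167 0.048 ] [-0.0184 -0.0004  0.048 ]
front [0.6088 0.1051 0.048 ] [ 0.0701 -0.0008  0.048 ]
knob [ 0.5152 -0.1317  0.059 ] [-0.1694  0.0857  0.059 ]
gate 1.824769118969796 0.09445384846761701
jam [ 0.7138 -0.2971  0.108 ]
sp1 [ 0.5445 -0.3855  0.108 ]
sp2 [ 0.4609 -0.3916  0.108 ]
redR [ 0.4697 -0.2114  0.04  ] redL [ 0.5894 -0.2458  0.04  ] mug [0.7701 0.1293 0.09  ]
```

```bash
python3 -m crank '[[-0.04,-0.016,0,-0.19,0],[-0.04,-0.016,0,-0.19,0],[-0.04,-0.016,0,-0.19,0],[-0.04,-0.016,0,-0.19,0],[-0.04,-0.02,0,-0.19,0],[-0.04,-0.02,0,-0.19,0],[-0.03,-0.03,0,-0.19,0],[-0.03,-0.03,0,-0.19,0]]'
```

```text
clock: 0.9
position: [0.4406, 0.4451, 0.4002]
eef_rot: [0.005, 1.0, -0.002, -0.002]
wrist_force: [1.2, 0.4, 0.1]
finger_gap: 0.0334
```

```bash
R='x'; python3 -m crank '[[-0.02,-0.04,0,0.14,0],[-0.02,-0.04,0,0,0],[-0.02,-0.04,0,0,0],[-0.02,-0.04,0,0,0],[-0.02,-0.04,0,0,0],[-0.02,-0.04,0,0,0],[-0.02,-0.04,0,0,0],[-0.02,-0.04,0,0,0]]' && python3 -m crank '[[0,-0.04,0,0,0],[0,-0.04,0,0,0],[0,-0.04,0,0,0],[0,-0.04,0,0,0],[0,-0.03,0,0,0],[0,-0.02,0,0,0],[0,0,0,0,0],[0,0,0,0,0]]'
python3 - <<'E'
from cell import manip,snapshot
import cv2,pickle
st=manip.state();im=snapshot("wrist");cv2.imwrite("pics/w1.png",im[...,::-1]);pickle.dump({k:st[k] for k in("position","eef_rot")},open("w1.pkl","wb"));print(st["position"],st["eef_rot"],st["clock"])
E
```

```text
clock: 1.7
position: [0.5967, 0.1068, 0.3993]
eef_rot: [0.015, 1.0, -0.003, -0.003]
wrist_force: [0.7, 0.3, 0.4]
finger_gap: 0.0004
clock: 2.5
position: [0.5892, -0.119, 0.3989]
eef_rot: [0.02, 1.0, -0.004, -0.005]
wrist_force: [0.3, 1.1, 0.3]
finger_gap: 0.0009
[ 0.58920322 -0.11899843  0.39893445] [ 0.01953067  0.99978867 -0.00442396 -0.0046468 ] 2.5
```

View pics/w1.png

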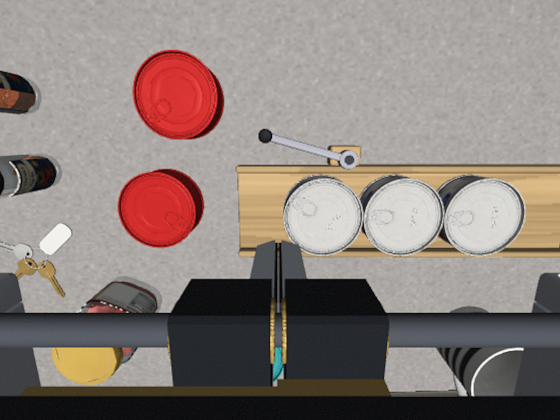

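The wrist picture shows the pivot at (348,159), the knob at (265,135) and the tin tops at (323,216), (402,216) and (483,216). The mouth's rail corners are (238,166) and (240,257).

Run:
```python
from h import *
import pickle
from scipy.optimize import least_squares
np.set_printoptions(precision=4,suppress=True)
st=pickle.load(open("w1.pkl","rb"));c=cam("wrist",st)
F=[((348,159),(-.078,.062,.048)),((238,166),(-.2,.054,.026)),((240,257),(-.2,-.054,.026))]
fun=lambda r:np.concatenate([proj(c,rk(r,q))-p for p,q in F]+[[1*(proj(c,[*rk(r,(0,0,.048))])[1]-216)]])
s=least_squares(fun,[.6,.035,1.54]);r=s.x;print(r,s.fun)
for n,p,z in[("rear",(323,216),.048),("mid",(402,216),.048),("front",(483,216),.048),("knob",(265,134),.059)]:
    w=ray(c,*p,z);print(n,w,inv(r,w))
k=inv(r,ray(c,265,134,.059))-[-.078,.062,0]
print("gate",np.arctan2(-k[0],-k[1]))
from scipy.spatial.transform import Rotation as R
M=R.from_quat(st["eef_rot"]).as_matrix();tip=M@[0,0,.1992]+st["position"]
print("tip",inv(r,tip),"z",M[:,2],"yaw y",np.degrees(np.arctan2(M[1,1],M[0,1])),np.degrees(r[2]))
```

```text
[0.6059 0.0315 1.5453] [ 2.3822 -0.4082 -2.3203  0.0814 -0.2705  0.5554  0.0915]
rear [ 0.6019 -0.0735  0.048 ] [-0.105   0.0013  0.048 ]
mid [0.605  0.0113 0.048 ] [-0.0202  0.0003  0.048 ]
front [0.6082 0.0978 0.048 ] [ 0.0664 -0.0006  0.048 ]
knob [ 0.514  -0.1313  0.059 ] [-0.165   0.0877  0.059 ]
gate 1.8575342234442722
tip [-0.1526  0.0147  0.1998] z [-0.0095 -0.0087 -0.9999] yaw y 87.76412008281332 88.54158210923866
```

```bash
cat >> h.py <<'E'
RACK=(.606,.0335,1.543)
def tip(st):
    from scipy.spatial.transform import Rotation as R
    M=R.from_quat(st["eef_rot"]).as_matrix();return inv(RACK,M@[0,0,.1992]+st["position"])
E
cat > t.py <<'E'
from h import *; from cell import manip
np.set_printoptions(precision=4,suppress=True)
s=manip.state();print("tip",tip(s),"F",s["wrist_force"],s["clock"])
E
python3 -m crank '[[-0.008,-0.02,0,0.05,0],[-0.007,-0.015,0,0.05,0],[0,0,0.03,0,0],[0,0,0.03,0,0],[0,0,0.03,0,0],[0,0,0.02,0,0],[0,0,0,0,0],[0,0,0,0,0]]'; python3 t.py
```

```text
clock: 3.35
position: [0.6057, -0.1499, 0.2857]
eef_rot: [0.022, 1.0, -0.003, -0.004]
wrist_force: [0.9, 0.6, 0.3]
finger_gap: 0.0005
tip [-0.1847 -0.0032  0.0865] F [0.9281 0.5657 0.2687] 3.35
```

```bash
python3 -m crank '[[0.003,-0.002,0.02,0,0],[0,0,0.018,0,0],[0,0,0.013,0,0],[0,0,0,0,0],[0,0,0,0,0],[0,0,0,0,0],[0,0,0,0,0],[0,0,0,0,0]]'; python3 t.py
python3 - <<'E'
from cell import manip,snapshot
import cv2,pickle
st=manip.state();im=snapshot("wrist");cv2.imwrite("pics/w2.png",im[...,::-1]);pickle.dump({k:st[k] for k in("position","eef_rot")},open("w2.pkl","wb"))
E
```

```text
clock: 4.15
position: [0.606, -0.1513, 0.2415]
eef_rot: [0.021, 1.0, -0.003, 0.001]
wrist_force: [0.4, 0.3, 0.1]
finger_gap: 0.0004
tip [-0.1861 -0.0057  0.0423] F [0.4269 0.2672 0.1485] 4.15
```

View pics/w2.png

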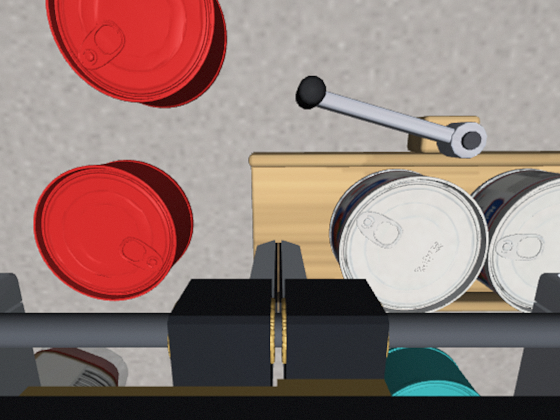

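The close view shows the fingertips inside the lane behind the rear tin, with the tin top centred at about (412,242) and the tip at about (278,245). The way is clear, so I push.

```bash
python3 -m crank '[[0.004,0,0.006,0,0],[0,0.01,0,0,0],[0,0.01,0,0,0],[0,0.008,0,0,0],[0,0.008,0,0,0],[0,0.008,0,0,0],[0,0.008,0,0,0],[0,0.008,0,0,0]]'; python3 t.py
```

```text
clock: 5.0
position: [0.6042, -0.088, 0.235]
eef_rot: [0.022, 1.0, -0.005, 0.002]
wrist_force: [-0.5, -5.1, 0.6]
finger_gap: 0.0004
tip [-0.1233 -0.0024  0.0358] F [-0.452  -5.1282  0.5761] 5.0
```

```bash
python3 -m crank '[[0,0.007,0,0,0],[0,0.007,0,0,0],[0,0.007,0,0,0],[0,0.006,0,0,0],[0,0.005,0,0,0],[0,0.003,0,0,0],[0,0.003,0,0,0],[0,0.002,0,0,0]]'; python3 t.py
```

```text
clock: 5.8
position: [0.6059, -0.0486, 0.2353]
eef_rot: [0.024, 1.0, -0.008, 0.002]
wrist_force: [-0.8, -12.5, 1.2]
finger_gap: 0.0005
tip [-0.0851 -0.0031  0.0361] F [ -0.7615 -12.55     1.191 ] 5.8
```

```bash
python3 -m crank '[[0,0.002,0,0,0],[0,0.002,0,0,0],[0,0.002,0,0,0],[0,0.002,0,0,0],[0,0.002,0,0,0],[0,0.002,0,0,0],[0,0,0,0,0],[0,0,0,0,0]]'; python3 t.py
python3 - <<'E'
from cell import manip,snapshot
import cv2,pickle
im=[snapshot(n) for n in("scene","wrist")]
cv2.imwrite("pics/s3.png",im[0][...,::-1]);cv2.imwrite("pics/w3.png",im[1][...,::-1])
a=im[0][175:325,205:365];cv2.imwrite("pics/c3.png",cv2.resize(a,None,fx=4,fy=4,interpolation=cv2.INTER_CUBIC)[...,::-1])
E
```

```text
clock: 6.6
position: [0.6051, -0.0467, 0.2352]
eef_rot: [0.029, 0.999, -0.014, 0.002]
wrist_force: [0.2, -2.4, 1.0]
finger_gap: 0.0002
tip [-0.0857 -0.0022  0.0361] F [ 0.2003 -2.4302  0.9849] 6.6
```

View pics/c3.png

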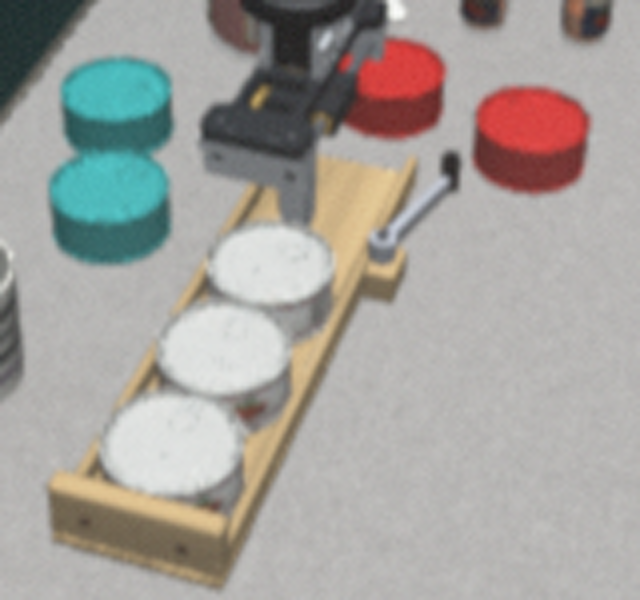

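```bash
python3 - <<'E'
from h import *
np.set_printoptions(precision=4,suppress=True)
c=cam("scene"); px=lambda u,v:(205+(u-1.5)/4,175+(v-1.5)/4)
for p in((309,197),(271,266),(225,348),(172,443)): print(inv((.6059,.0351,1.5412),ray(c,*px(*p),.048)))
E
python3 -m crank '[[0,0.005,0,0,0],[0,0.008,0,0,0],[0,0.01,0,0,0],[0,0.01,0,0,0],[0,0.01,0,0,0],[0,0.01,0,0,0],[0,0.01,0,0,0],[0,0.01,0,0,0]]'; python3 t.py
```

```text
[-0.1034  0.0007  0.048 ]
[-0.025   0.0001  0.048 ]
[ 0.0588 -0.0011  0.048 ]
[ 0.1446 -0.0021  0.048 ]
clock: 7.5
position: [0.6055, -0.0323, 0.2355]
eef_rot: [0.054, 0.997, -0.048, 0.003]
wrist_force: [-2.9, -49.5, 8.1]
finger_gap: 0.0006
tip [-0.0849 -0.002   0.0372] F [ -2.8519 -49.4837   8.1363] 7.5
```

The tip stays put under 49 N with the tins measured at home (-0.025, 0.059, 0.145), so the row is against the stop. I back off and rise.

```bash
python3 -m crank '[[0,-0.01,0,0,0],[0,-0.015,0,0,0],[0,-0.02,0,0,0],[0,-0.02,0,0,0],[0,0,-0.03,0,0],[0,0,-0.03,0,0],[0.02,0,0,0,0],[0.02,0,0,0,0]]'; python3 t.py
python3 - <<'E'
from cell import manip,snapshot
import cv2,pickle
st=manip.state();im=snapshot("wrist");cv2.imwrite("pics/w4.png",im[...,::-1]);pickle.dump({k:st[k] for k in("position","eef_rot")},open("w4.pkl","wb"));print(st["eef_rot"])
E
```

```text
clock: 8.3
position: [0.5587, -0.0881, 0.3029]
eef_rot: [0.053, 0.998, -0.046, 0.003]
wrist_force: [-0.8, 0.7, -0.5]
finger_gap: 0.0005
tip [-0.1412  0.0433  0.1045] F [-0.8171  0.6867 -0.5076] 8.3
[ 0.05306339  0.99753362 -0.04586247  0.00275348]
```

View pics/w4.png

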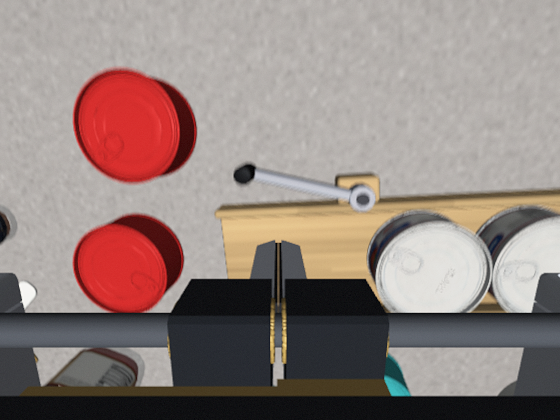

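The view shows the pivot at (362,197), the knob top at (244,173), and a gap behind the rear tin.

```bash
cat > g.py <<'E'
from h import *; from cell import manip; import pickle,sys
from scipy.spatial.transform import Rotation as R
np.set_printoptions(precision=4,suppress=True)
st=pickle.load(open("w4.pkl","rb"));c=cam("wrist",st)
p=inv(RACK,ray(c,362,197,.048));k=inv(RACK,ray(c,244,173,.059))
print("pivot",p,"knob",k,"gate",np.arctan2(-(k-p)[0],-(k-p)[1]),"tin",inv(RACK,ray(c,431,268,.048)),"red",inv(RACK,ray(c,127,126,.048)))
M=R.from_quat(manip.state()["eef_rot"]).as_matrix();a=np.eye(3);cs,sn=np.cos(RACK[2]),np.sin(RACK[2])
B=np.array([[cs,sn,0],[-sn,cs,0],[0,0,1]])@M  # tool->rack
print(B)
P=np.array([-.079,.061]) 
pos=tip(manip.state())
W=[np.array([pos[0],pos[1],pos[2]])]
for th,n in((1.84,.03),(1.84,.016),(1.6,.012),(1.3,.014),(1.0,.016),(.7,.017),(.45,.017),(.2,.0165),(.05,.016),(0,.0155)):
    u=np.array([-np.sin(th),-np.cos(th)]);v=np.array([-np.cos(th),np.sin(th)])
    w=np.r_[P+.066*u+n*v,.036];print(th,w,"tool step",B.T@(w-W[-1]));W.append(w)
E
python3 g.py
```

```text
pivot [-0.0815  0.0643  0.048 ] knob [-0.1657  0.0891  0.059 ] gate 1.8580096694506358 tin [-0.0305  0.0056  0.048 ] red [-0.2528  0.1288  0.048 ]
[[ 0.0787  0.9927 -0.0912]
 [ 0.9969 -0.0792 -0.0017]
 [-0.0089 -0.0908 -0.9958]]
1.84 [-0.1346  0.1075  0.036 ] tool step [0.0624 0.0079 0.0675]
1.84 [-0.1384  0.094   0.036 ] tool step [-0.0137 -0.0026  0.0004]
1.6 [-0.1446  0.0749  0.036 ] tool step [-0.0195 -0.0047  0.0006]
1.3 [-0.1463  0.0568  0.036 ] tool step [-0.0182 -0.0003  0.0002]
1.0 [-0.1432  0.0388  0.036 ] tool step [-0.0177  0.0046 -0.0003]
0.7 [-0.1345  0.0215  0.036 ] tool step [-0.0166  0.01   -0.0008]
0.45 [-0.123  0.009  0.036] tool step [-0.0116  0.0124 -0.001 ]
0.2 [-0.1083 -0.0004  0.036 ] tool step [-0.0082  0.0154 -0.0013]
0.05 [-0.0983 -0.0041  0.036 ] tool step [-0.0029  0.0102 -0.0009]
0 [-0.0945 -0.005   0.036 ] tool step [-0.0006  0.0038 -0.0003]
```

```bash
python3 -m crank '[[0.032,0.004,0,0,0],[0.032,0.004,0,0,0],[0,0,0.02,0,0],[0,0,0.02,0,0],[0,0,0.015,0,0],[0,0,0.01,0,0],[0,0,0,0,0],[0,0,0,0,0]]'; python3 g.py
```

```text
clock: 9.15
position: [0.4913, -0.0754, 0.2365]
eef_rot: [0.05, 0.998, -0.041, 0.004]
wrist_force: [0.1, 0.5, 0.1]
finger_gap: 0.0004
pivot [-0.0815  0.0643  0.048 ] knob [-0.1657  0.0891  0.059 ] gate 1.8580092209887884 tin [-0.0305  0.0056  0.048 ] red [-0.2528  0.1288  0.048 ]
[[ 0.0716  0.994  -0.0826]
 [ 0.9974 -0.0724 -0.0064]
 [-0.0124 -0.0819 -0.9966]]
1.84 [-0.1346  0.1075  0.036 ] tool step [-0.0033 -0.0058  0.0025]
1.84 [-0.1384  0.094   0.036 ] tool step [-0.0137 -0.0027  0.0004]
1.6 [-0.1446  0.0749  0.036 ] tool step [-0.0195 -0.0048  0.0006]
1.3 [-0.1463  0.0568  0.036 ] tool step [-0.0182 -0.0004  0.0003]
1.0 [-0.1432  0.0388  0.036 ] tool step [-0.0178  0.0044 -0.0001]
0.7 [-0.1345  0.0215  0.036 ] tool step [-0.0167  0.0099 -0.0006]
0.45 [-0.123  0.009  0.036] tool step [-0.0116  0.0123 -0.0009]
0.2 [-0.1083 -0.0004  0.036 ] tool step [-0.0083  0.0153 -0.0012]
0.05 [-0.0983 -0.0041  0.036 ] tool step [-0.003   0.0102 -0.0008]
0 [-0.0945 -0.005   0.036 ] tool step [-0.0006  0.0038 -0.0003]
```

```bash
python3 -m crank '[[-0.003,-0.006,0.001,0,0],[-0.007,-0.0015,0,0,0],[-0.007,-0.0015,0,0,0],[-0.01,-0.0025,0,0,0],[-0.01,-0.0025,0,0,0],[-0.009,0,0,0,0],[-0.009,0,0,0,0],[0,0,0,0,0]]'; python3 g.py|tail -10; python3 t.py
```

```text
clock: 9.95
position: [0.5509, -0.0965, 0.2394]
eef_rot: [0.05, 0.998, -0.041, 0.006]
wrist_force: [-0.0, 0.9, 0.7]
finger_gap: 0.0005
1.84 [-0.1346  0.1075  0.036 ] tool step [0.0588 0.0093 0.0033]
1.84 [-0.1384  0.094   0.036 ] tool step [-0.0137 -0.0027  0.0004]
1.6 [-0.1446  0.0749  0.036 ] tool step [-0.0195 -0.0048  0.0007]
1.3 [-0.1463  0.0568  0.036 ] tool step [-0.0182 -0.0004  0.0003]
1.0 [-0.1432  0.0388  0.036 ] tool step [-0.0178  0.0044 -0.0001]
0.7 [-0.1345  0.0215  0.036 ] tool step [-0.0167  0.0099 -0.0005]
0.45 [-0.123  0.009  0.036] tool step [-0.0117  0.0123 -0.0008]
0.2 [-0.1083 -0.0004  0.036 ] tool step [-0.0083  0.0153 -0.0011]
0.05 [-0.0983 -0.0041  0.036 ] tool step [-0.003   0.0102 -0.0008]
0 [-0.0945 -0.005   0.036 ] tool step [-0.0006  0.0038 -0.0003]
tip [-0.1478  0.0496  0.0409] F [-0.0446  0.9134  0.6788] 9.95
```

```bash
python3 -m crank '[[-0.01,0.005,0.004,0,0],[-0.008,0.005,0,0,0],[-0.008,0.005,0,0,0],[-0.006,0.006,0,0,0],[-0.006,0.006,0,0,0],[-0.004,0.0075,0,0,0],[-0.004,0.0075,0,0,0],[0,0,0,0,0]]'; python3 g.py|tail -3; python3 t.py
```

```text
clock: 10.75
position: [0.6053, -0.0553, 0.2316]
eef_rot: [0.049, 0.998, -0.041, 0.005]
wrist_force: [0.3, -0.8, 0.2]
finger_gap: 0.0005
0.2 [-0.1083 -0.0004  0.036 ] tool step [-0.0083  0.0153 -0.0011]
0.05 [-0.0983 -0.0041  0.036 ] tool step [-0.003   0.0102 -0.0008]
0 [-0.0945 -0.005   0.036 ] tool step [-0.0006  0.0038 -0.0003]
tip [-0.105  -0.0035  0.0331] F [ 0.2743 -0.7793  0.2187] 10.75
```

```bash
python3 -m crank '[[0,0.004,-0.002,0,0],[0,0.004,0,0,0],[0,0.003,0,0,0],[0,0.002,0,0,0],[0,0.002,0,0,0],[0,0.002,0,0,0],[0,0.002,0,0,0],[0,0,0,0,0]]'; python3 t.py
```

```text
clock: 11.55
position: [0.6052, -0.0475, 0.2336]
eef_rot: [0.055, 0.997, -0.048, 0.006]
wrist_force: [1.0, 0.0, -0.1]
finger_gap: 0.0004
tip [-0.1001 -0.0034  0.0353] F [ 0.9765  0.0414 -0.0651] 11.55
```

```bash
python3 -m crank '[[0,0.004,0,0,0],[0,0.005,0,0,0],[0,0.005,0,0,0],[0,0.005,0,0,0],[0,0.005,0,0,0],[0,0.005,0,0,0],[0,0.005,0,0,0],[0,0.005,0,0,0]]'; python3 t.py;  python3 - <<'E'
from cell import manip,snapshot
import cv2,pickle
st=manip.state();im=snapshot("wrist");a=snapshot("scene")[175:325,205:365];pickle.dump({k:st[k] for k in("position","eef_rot")},open("w5.pkl","wb"))
cv2.imwrite("pics/w5.png",im[...,::-1])
cv2.imwrite("pics/c5.png",cv2.resize(a,None,fx=4,fy=4,interpolation=cv2.INTER_CUBIC)[...,::-1])
E
```

```text
clock: 12.35
position: [0.6057, -0.0392, 0.233]
eef_rot: [0.069, 0.995, -0.066, 0.006]
wrist_force: [-2.6, -24.6, 3.8]
finger_gap: 0.001
tip [-0.0988 -0.0031  0.0355] F [ -2.6417 -24.6348   3.8333] 12.35
```

View pics/w5.png

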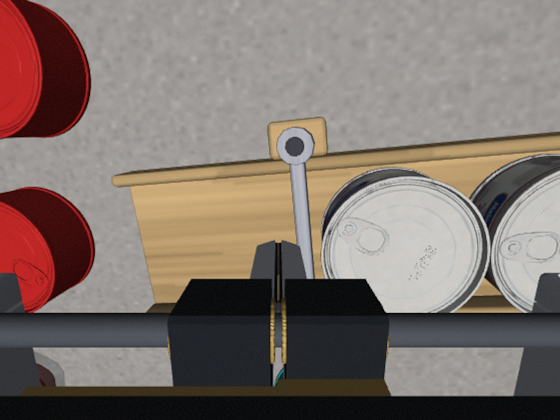

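The bar runs from (295,147) to (308,278), about 5.6° off vertical. The rail slopes by a similar angle, so the gate is square, and 24 N doesn't move it. I retract back and up.

```bash
python3 -m crank '[[0,-0.01,0,0,0],[0,-0.015,0,0,0],[0,-0.015,0,0,0],[0,0,-0.03,0,0],[0,0,-0.04,0,0],[0,0,-0.04,0,0],[0,0,-0.04,0,0],[0,0,0,0,0]]'; python3 t.py;  python3 - <<'E'
from cell import manip,snapshot
import cv2,pickle
st=manip.state();im=snapshot("wrist");pickle.dump({k:st[k] for k in("position","eef_rot")},open("w6.pkl","wb"))
cv2.imwrite("pics/w6.png",im[...,::-1])
E
```

```text
clock: 13.25
position: [0.5977, -0.0652, 0.393]
eef_rot: [0.071, 0.995, -0.065, 0.005]
wrist_force: [0.9, -0.2, -0.5]
finger_gap: 0.0005
tip [-0.1248  0.0046  0.1954] F [ 0.8946 -0.2299 -0.504 ] 13.25
```

View pics/w6.png

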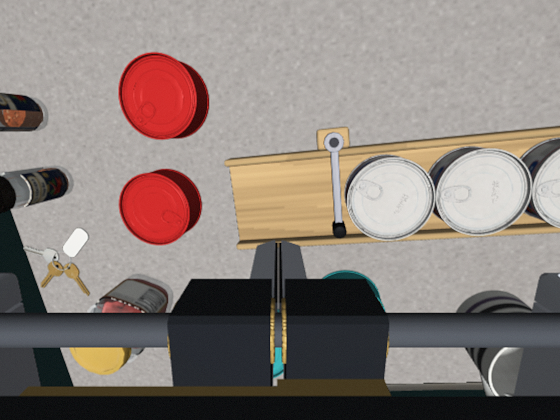

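The picture shows the gate across the lane, with the pivot at (333,142) and the knob at (339,228). The rear tin is at (390,198) and the middle tin at (482,191).

Run:
```python
from h import *;import pickle
np.set_printoptions(precision=4,suppress=True)
c=cam("wrist",pickle.load(open("w6.pkl","rb")))
p,k,a,b=[inv(RACK,ray(c,*q)) for q in((333,142,.048),(339,227,.059),(390,198,.048),(483,191,.048))]
d=k-p;print("gate",np.arctan2(-d[0],-d[1]),"rear-pivot",a-p,"want .052","mid-pivot",b-p,"want .138")
```

```text
gate 0.004052141430203263 rear-pivot [ 0.0524 -0.0612  0.    ] want .052 mid-pivot [ 0.1388 -0.0618  0.    ] want .138
```

```bash
python3 -c "
from cell import manip
print(manip.sign_off())"
```

```text
the job is handed in; nothing more can be done
None
```

I pushed the row of three tins home by pressing only on the rear tin with closed fingers, then swung the gate shut, retracted the arm and handed the job in at about 13.3 s. The sign-off reports no verdict.

- **Tins:** In the scene picture taken during the push they stood at about x = -0.025, 0.059 and 0.145 m of the rack. The row then held against the end stop under 49 N without moving.
- **After retracting:** The wrist camera put the rear and middle tins 52.4 and 138.8 mm past the gate pivot, against 52 and 138 mm expected. The front tin's centre was out of that last view.
- **Gate:** It measured 0.004 rad from square in the last picture and did not give under 24 N at its limit. The arm then stood clear, with the fingertips 0.195 m above the worktop.
- **Bystanders:** I did not measure the jars and mug again at the end. The gripper was only lowered at the rack and its gate, the force readings showed no unexpected contact, and those in view looked undisturbed.
- **Disagreements:** Rack position estimates from the scene and wrist cameras differed by about 3.5 mm along the lane, so I relied on positions relative to the pivot for the final checks. Pressing against the stops also left the tool tilted by several degrees, which I allowed for in later moves.

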